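# Lock the cover screws of a switch box

## Robot

A 6-joint arm with a two-finger parallel gripper is mounted at the origin on the work surface. World frame = base frame: x ahead of the robot, y to its left, z up, the work surface at z = 0. Lengths are in m, angles in rad, forces in N, time in s.
With the tool pointing down it reaches from about 0.425 to 0.95 m from the base axis. Payload 3.5 kg.
Tool frame: the origin (TCP) lies on the mounting face of the last link; the fingertips stand 173 mm ahead of it and the grasp point (between the pads) lies 155 mm ahead of it (robot.tcp_to_tips is the distance from the TCP to the fingertips, in m); z points along the fingers, y is the line along which they close (so a half turn about z gives the same grasp; the last joint's range is limited). The gripper opens to 85 mm and grips with 20 to 120 N. Pads are 22 mm wide; open, the fingers measure 114 mm over their backs; the gripper's body (76 mm by 85 mm) begins 54 mm behind the grasp point. The pads swing forward as they close: fully open they stand 13 mm farther back than shut.
Start: joints at [1.122, 0.286, 1.577, -0, 1.279, -0.15], TCP at [0.199, 0.645, 0.405] pointing down, gripper open.
Joint ranges: [-2.77, 2.77], [-0.9, 2.22], [0.21, 2.48], [-1.53, 4.67], [0.24, 2.81], [-2.84, 2.84]. Speed limits (rad/s): [2.79, 2.79, 3.14, 3.14, 3.14, 3.14].

## Interface

Orientations are given as [roll, pitch, yaw] about the fixed x, y, z axes, in that order (R = Rz(yaw) Ry(pitch) Rx(roll)).
In Python, from workcell import robot, vision, status gives the robot as it stands (robot), with the cameras (vision) and the readings (status).
- The arm moves only by the tool hand_motion, called as name(argument=value, ...), one argument or row to a line, values as JSON. Schema: {"type":"object","properties":{"rows":{"type":"object","properties":{"sx":{"type":"array","items":{"type":"number"},"minItems":1,"maxItems":8},"sy":{"type":"array","items":{"type":"number"},"minItems":1,"maxItems":8},"sz":{"type":"array","items":{"type":"number"},"minItems":1,"maxItems":8},"rx":{"type":"array","items":{"type":"number"},"minItems":1,"maxItems":8},"ry":{"type":"array","items":{"type":"number"},"minItems":1,"maxItems":8},"rz":{"type":"array","items":{"type":"number"},"minItems":1,"maxItems":8},"aperture":{"type":"array","items":{"type":"number"},"minItems":1,"maxItems":8}},"additionalProperties":false,"required":["sx","sy","sz","rx","ry","rz","aperture"]},"only":{"type":"string"},"quiet":{"type":"boolean"},"lines":{"type":"string"}},"required":["rows"],"additionalProperties":false}. rows is an object with one list for each field, all of the same length, 1 to 8, a row being the entries at one place: sx, sy, sz (the shift in shares of the most that a row can go, 1 being 62.5 mm), rx, ry, rz (a rotation vector in parts of the range, where 1.0 means 45 degrees), aperture (the opening from 0.0 (shut) to 1.0 (fully open)); each row shifts and turns the commanded pose from where the row before left it, along the tool's axes as they then stand; what a row does not reach is not made up. A row lasts 1/8 s, in which the tool goes at most 0.0625 m and 0.188 rad, less where a joint would pass 70% of its speed; a pose out of reach is approached as far as the arm can. The fingers move at their own pace and stop on an object; the grip force is fixed at half the most. Time passes only in rows, so rows that do not move let the fingers close. The tool returns the time, the measured TCP pose, the force, the opening and the grip force at its end. only (a regular expression) keeps the lines of the reply that match it, lines (a string "A,B") keeps lines A to B, and quiet returns only ok. Shift and turn numbers lie between -1 and 1, and a call with a number outside is refused. Input that does not fit is refused with a message, and nothing moves.
- status.observe(): the state, without advancing time (a new reading comes with each control period).
- vision.capture(name): name is "scene" or "side" or "wrist"; returns a dict with "frame" (400x640x3 uint8, red, green, blue), "mtx" (3x3 intrinsics, pixels), "rvec" (rotation vector, rad) and "tvec" (3), from world to camera coordinates, as OpenCV has them. Camera axes: x right, y down, z forward; pixel columns grow to the right and rows downward; lengths in m; the calibration is good to about 2 mm. A picture is of the moment at which its call begins. There is no depth.
- robot.close_job(): hands the job in; it is judged then, once.
The state is a dict: "clock": time; "joint_positions": joint angles; "qvel": joint speeds; "joint_torque": joint torques, N m; "tcp_pos": TCP position; "ee_rot": TCP orientation; "contact_force": force on the tool from outside, world axes, zero at the start; "ft_torque": the same for the moment, N m; "gripper_width": opening from 0.0 (shut) to 1.0 (fully open); "grip_force": force on a finger pad.
Only numpy, scipy, OpenCV 4.12 (cv2) and the standard library are available. Lean on these libraries where they do the work, as an engineer would, in place of code of your own. Each camera call takes 0.05 s, during which the arm holds its last target. There are 200 camera calls.

## Task

Take the flat-bladed screwdriver with the square handle out of the tool rack and, with it, turn both cover screws of the switch box clockwise as far as they go, so that both slots lie along the box's long side. Then stand the screwdriver back upright in the rack hole it came from and let go. Keep the gripper off the box and leave the other two rack tools in their holes.

Things in the scene. Friction and masses are not known exactly. Their poses are not given: they have to be found in the camera images.
- driver: Flat screwdriver, 145 mm, 0.14 kg, blade down in a rack hole. Origin at the blade's tip, z up the axis. Blade 16 mm wide along x, 3.5 mm thick along y (2.4 mm in the last 4 mm), 18 mm long; round shank 10 mm thick; collar 36 mm across from z = 65 to 71 mm, its underside rests on the rack; square wooden handle 28 x 28 mm from z = 71 to 145 mm, flats square to x and y.
- rack: Fixed dark steel rack, origin at the centre of its underside on the table. Top plate 70 mm (x) by 250 mm (y), 12 mm thick, upper face 85 mm above the table; three 22 x 22 mm through holes at y = -80, 0, +80 mm; open below at front and back. Each hole holds one tool by its collar, tip 20 mm above the table; which hole holds which tool varies.
- awl: Bystander in the rack: awl with a round pear-shaped dark wood handle up to 38 mm thick and a thin spike, 130 mm tall; origin at the z = 0 of the same scheme (collar 65 mm above it, origin 20 mm above the table). Leave it in its hole.
- nut_spinner: Bystander in the rack: nut driver with a round dark red handle 29 mm thick and a round socket end, 148 mm tall; origin as for the awl. Leave it in its hole.
- switch_box: Fixed grey metal switch box, origin at the centre of its underside on the table; 126 mm (x, short side) by 186 mm (y, long side), cover's upper face 55 mm above the table. A 28 mm thick conduit stub at each short end reaches 118 mm from the centre. Two screw heads on the cover, at (x, y) = (-28, +60) and (+28, -60) mm.
- screw_left_slot (a point): Centre of the top face of the screw head on the box's +y half, 64 mm above the table. Round steel head 32 mm across, standing 9 mm above the cover, with a straight slot along this frame's x, 6.5 mm wide, about 25 mm long with closed ends, 6.5 mm deep. The frame turns with the screw, z up.
- screw_right_slot (a point): The same on the screw head of the box's -y half.
- screw_left (a joint): Turn of the left screw in rad, growing clockwise seen from above: 0 unlocked stop (slot along the box's short side, x), 1.571 locked stop (slot along its long side, y). Starts between 0 and 0.45. It stays where it is left: dry friction about 0.06 N m, no rise or fall.
- screw_right (a joint): The same for the right screw.

How it is judged:
By the outcome, as a careful person would: the job done as asked, in the order asked, and still so for the second after the job is handed in, with the robot touching nothing.
It also fails if it takes over 67 s, if anything falls off the work surface, if the arm or the gripper's body presses on something with over 40 N, if the wrist force passes 120 N, or if a joint passes its speed limit or range.

## Working session

There is one attempt and no reset: what is moved stays moved. The work goes in short steps, Python scripts to look and compute and a tool call to move; the robot and the scene stay as the last step left them, time stands still between calls to the robot, and variables do not carry over. Pictures are saved under pics/ and viewed, at most 10 in all, crops included, and the job is handed in when it is done.

```bash
ls; mkdir -p pics
```

Run:
```python
from workcell import robot, vision, status
import cv2,numpy as np
o=status.observe();print({k:np.round(v,3) for k,v in o.items()})
for n in("scene","side"):
    c=vision.capture(n);cv2.imwrite(f"pics/{n}0.png",c["frame"][:,:,::-1])
    R=cv2.Rodrigues(c["rvec"])[0];print(n,c["mtx"].round(1).tolist(),(-R.T@c["tvec"]).round(3),R.round(2).tolist())
```

```text
pics
workcell.py
{'clock': np.float64(0.0), 'joint_positions': array([ 1.122,  0.287,  1.578,  0.   ,  1.279, -0.15 ]), 'qvel': array([0.001, 0.001, 0.002, 0.001, 0.003, 0.002]), 'joint_torque': array([-1.0000e-03, -4.0600e+01, -2.9261e+01, -0.0000e+00,  6.0000e-03,
       -0.0000e+00]), 'tcp_pos': array([0.199, 0.645, 0.403]), 'ee_rot': array([-3.139, -0.   ,  2.843]), 'contact_force': array([-0.08 ,  0.558,  0.253]), 'ft_torque': array([-0.041, -0.01 ,  0.059]), 'grip_force': np.float64(0.0), 'gripper_width': np.float64(0.997)}
scene [[422.8, 0.0, 329.6], [0.0, 422.8, 207.6], [0.0, 0.0, 1.0]] [ 1.092 -0.307  0.673] [[0.58, 0.81, 0.0], [0.57, -0.4, -0.72], [-0.58, 0.42, -0.7]]
side [[394.0, 0.0, 321.8], [0.0, 394.0, 203.1], [0.0, 0.0, 1.0]] [ 0.278 -0.621  0.764] [[0.91, -0.42, -0.0], [-0.29, -0.62, -0.73], [0.3, 0.66, -0.68]]
```

View pics/scene0.png

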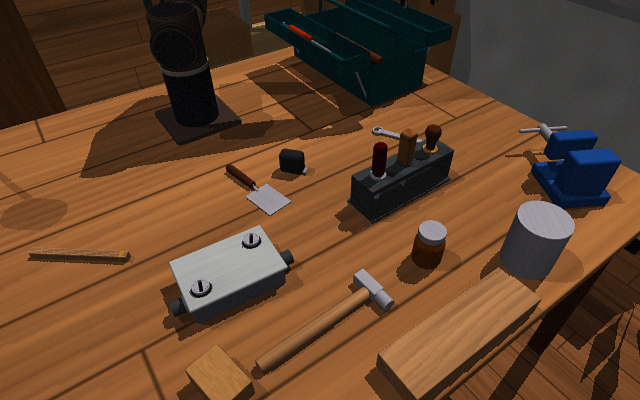

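View pics/side0.png

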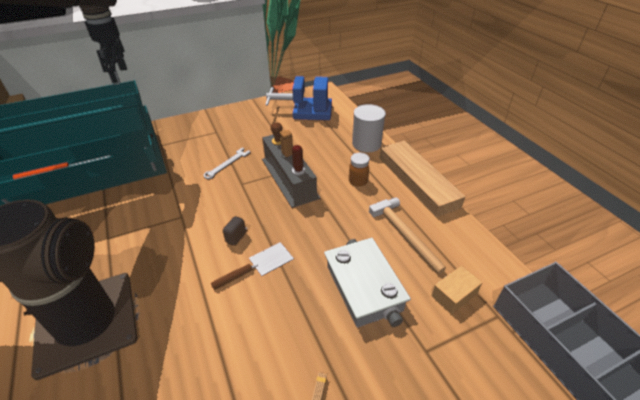

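The scene view shows the box at about (230,272) with screws at (201,288) and (251,240). In the rack, the red nut spinner is at (380,160), the square driver in the middle hole at (407,148), and the awl at (433,138). In the side view the driver is at (287,145) and the screws are at (344,257) and (389,290).

Create h.py:
```python
from workcell import robot, vision, status
import cv2,numpy as np
from scipy.spatial.transform import Rotation as Ro
def cam(n): 
    c=vision.capture(n);c["R"]=cv2.Rodrigues(c["rvec"])[0];c["C"]=-c["R"].T@np.ravel(c["tvec"]);return c
def ray(c,uv,z):
    uv=np.atleast_2d(np.asarray(uv,float));d=np.c_[(uv[:,0]-c["mtx"][0,2])/c["mtx"][0,0],(uv[:,1]-c["mtx"][1,2])/c["mtx"][1,1],np.ones(len(uv))]@c["R"]
    return c["C"]+d*((z-c["C"][2])/d[:,2])[:,None]
def proj(c,P): return cv2.projectPoints(np.atleast_2d(np.asarray(P,float)),c["rvec"],c["tvec"],c["mtx"],None)[0][:,0]
def blob(m,seed):
    n,l=cv2.connectedComponents(m.astype(np.uint8));k=l[seed[1],seed[0]]
    return l==k if k else None
```

Run:
```python
from h import *
tiles=[]
for n,boxroi,seed,rroi in(("scene",(165,220,135,105),(230,265),(340,120,125,100)),("side",(315,230,105,100),(365,275),(255,115,75,95))):
    c=cam(n);f=c["frame"];hsv=cv2.cvtColor(f,cv2.COLOR_RGB2HSV)
    m=(hsv[:,:,1]<45)&(hsv[:,:,2]>150);b=blob(m,seed)
    print(n,hsv[seed[1],seed[0]])
    if b is not None:
        cn=max(cv2.findContours(b.astype(np.uint8),0,2)[0],key=cv2.contourArea)[:,0]
        P=ray(c,cn,.055)[:,:2].astype(np.float32);r=cv2.minAreaRect(P);print("box",r,len(cn))
    for x,y,w,h in(boxroi,rroi): tiles.append(cv2.resize(f[y:y+h,x:x+w],(400,300),interpolation=2))
    
cv2.imwrite("pics/z1.png",np.vstack([np.hstack(tiles[:2]),np.hstack(tiles[2:])])[:,:,::-1])
```

```text
scene [ 24   8 170]
box ((0.5857754945755005, -0.17637847363948822), (0.1819680780172348, 0.12202522903680801), 85.69454193115234) 226
side [ 38   4 233]
box ((0.5828336477279663, -0.17920666933059692), (0.1863887906074524, 0.1250969022512436), 85.61592102050781) 166
```

View pics/z1.png

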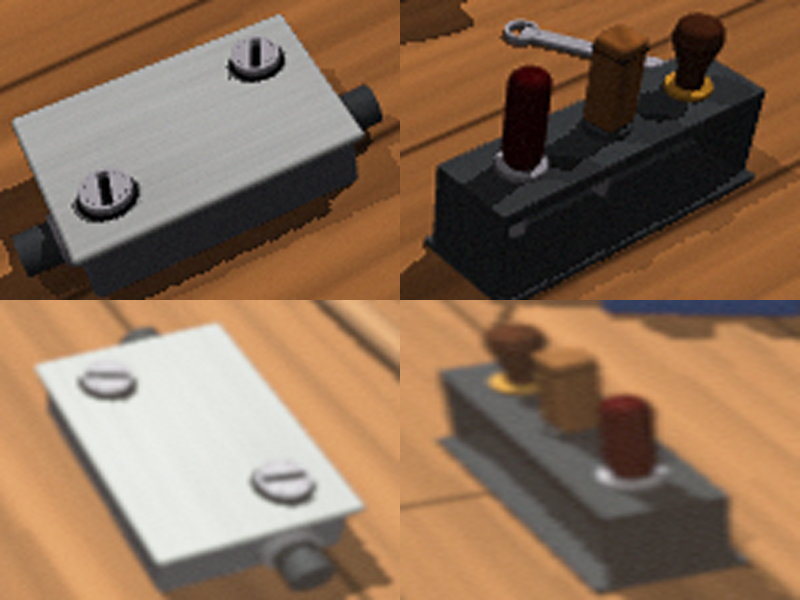

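The crops show both slots near the box's short side and the square handle in the middle hole, with its top face near scene (409,133) and side (286,133).

Run:
```python
from h import *
S=cam("scene");D=cam("side")
print("rack scene",ray(S,[[351.9,177.3],[371.2,190.7],[453.7,150.7],[434,140]],.085)[:,:2].round(3).tolist())
print("rack side",ray(D,[[262.9,138.7],[316.5,176.7]],.085)[:,:2].round(3).tolist())
print("handle",ray(S,[[408.7,132.7]],.165)[:,:2].round(3),ray(D,[[286.3,133]],.165)[:,:2].round(3))
print("screws",ray(S,[[200.5,287],[251,239.5]],.064)[:,:2].round(3).tolist(),ray(D,[[343.5,256.5],[389.5,289.5]],.064)[:,:2].round(3).tolist())
w=cam("wrist");p=status.observe();R=Ro.from_euler("xyz",p["ee_rot"]).as_matrix()
print("wristcam in tool",R.T@(w["C"]-p["tcp_pos"]),(R.T@w["R"].T).round(2).tolist(),w["mtx"].round(0).tolist())
```

```text
rack scene [[0.551, 0.139], [0.609, 0.145], [0.613, 0.39], [0.556, 0.383]]
rack side [[0.538, 0.377], [0.611, 0.14]]
handle [[0.579 0.265]] [[0.575 0.259]]
screws [[0.613, -0.239], [0.566, -0.116]] [[0.56, -0.123], [0.607, -0.243]]
wristcam in tool [0.07399131 0.00042917 0.03142603] [[-0.0, -0.96, -0.29], [1.0, -0.0, -0.0], [0.0, -0.29, 0.96]] [[331.0, 0.0, 314.0], [0.0, 331.0, 200.0], [0.0, 0.0, 1.0]]
```

Careful with the scale: shifts go in shares of 62.5 mm and turns go in shares of 45 degrees. That gives: 0.1817 rad is 0.2313.

hand_motion(
  rows={"sx":[0, 0, 0, 0, 0, 0, 0], "sy":[0, 0, 0, 0, 0, 0, 0], "sz":[0, 0, 0, 0, 0, 0, 0], "rx":[0, 0, 0, 0, 0, 0, 0], "ry":[0, 0, 0, 0, 0, 0, 0], "rz":[0.2313, 0.2313, 0.2313, 0.2313, 0.2313, 0.2313, 0.2313], "aperture":[1, 1, 1, 1, 1, 1, 1]},
)

```text
clock: 1.23
tcp_pos: [0.1987, 0.6451, 0.4046]
ee_rot: [-3.142, 0.0, 1.565]
contact_force: [-0.3, 1.0, -0.0]
gripper_width: 0.998
grip_force: 0.0
```

hand_motion(
  rows={"sx":[-0.68, -0.68, -0.68, -0.68, -0.68, -0.68, -0.68, -0.68], "sy":[0.672, 0.672, 0.672, 0.672, 0.672, 0.672, 0.672, 0.672], "sz":[0, 0, 0, 0, 0, 0, 0, 0], "rx":[0, 0, 0, 0, 0, 0, 0, 0], "ry":[0, 0, 0, 0, 0, 0, 0, 0], "rz":[0, 0, 0, 0, 0, 0, 0, 0], "aperture":[1, 1, 1, 1, 1, 1, 1, 1]},
)

```text
clock: 2.22
tcp_pos: [0.5358, 0.3035, 0.405]
ee_rot: [3.141, -0.0, 1.571]
contact_force: [0.3, 1.2, -0.9]
gripper_width: 1.002
grip_force: 0.0
```

hand_motion(
  rows={"sx":[-0.688, 0, 0], "sy":[0.672, 0, 0], "sz":[0, 0, 0], "rx":[0, 0, 0], "ry":[0, 0, 0], "rz":[0, 0, 0], "aperture":[1, 1, 1]},
)

```text
clock: 2.6
tcp_pos: [0.5766, 0.2621, 0.4045]
ee_rot: [-3.141, -0.0, 1.57]
contact_force: [-0.7, -0.7, -1.0]
gripper_width: 1.005
grip_force: 0.0
```

Run:
```python
from h import *
w=cam("wrist");o=status.observe();print(o["tcp_pos"],o["ee_rot"])
cv2.imwrite("pics/w1.png",w["frame"][:,:,::-1]);print(proj(w,[[.577,.262,.165],[.577,.262,.085]]))
```

```text
[0.5760935  0.26277153 0.40458339] [-3.14091009e+00 -2.78326215e-04  1.57155375e+00]
[[314.89019016 216.43975837]
 [314.66161606 186.46063552]]
```

View pics/w1.png

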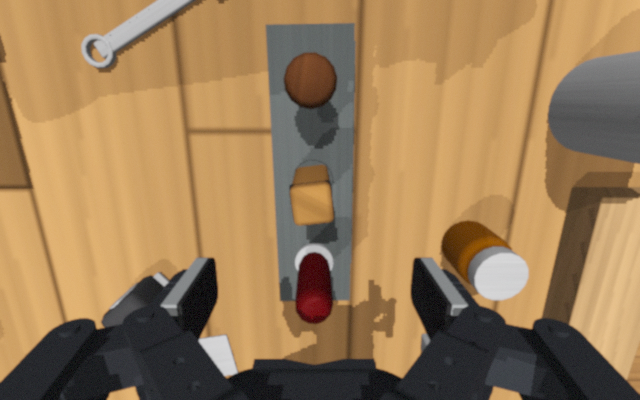

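The wrist view shows the handle's top face with corners at about (290,188), (331,185), (334,221) and (294,226), and the rack plate edges at x≈267–355.

Run:
```python
from h import *
w=cam("wrist");f=w["frame"];hsv=cv2.cvtColor(f,cv2.COLOR_RGB2HSV)
print(hsv[205,285:345:4].tolist(),hsv[[175,180,184,188,192,215,222,226,230],312].tolist())
v=hsv[:,:,2];m=np.zeros(v.shape,bool);m[165:235,280:345]=((hsv[:,:,1]>120)&(v>140))[165:235,280:345]
b=blob(m,(312,205));cn=max(cv2.findContours(b.astype(np.uint8),0,2)[0],key=cv2.contourArea)[:,0]
print(b.sum(),cv2.boundingRect(cn));r=cv2.minAreaRect(ray(w,cn,.165)[:,:2].astype(np.float32));print(r)
P=ray(w,[[290,188],[331,185],[334,221],[294,226]],.165)[:,:2];print(P.round(4).tolist(),P.mean(0))
print("rack",ray(w,[[267,25],[353,24],[351,299],[281,299]],.085)[:,:2].round(3).tolist())
```

```text
[[84, 11, 119], [81, 15, 117], [16, 155, 160], [17, 158, 184], [17, 156, 182], [17, 155, 181], [17, 160, 180], [16, 152, 184], [17, 152, 188], [16, 156, 191], [17, 155, 193], [17, 156, 183], [15, 87, 114], [95, 14, 113], [90, 13, 116]] [[16, 162, 134], [17, 175, 134], [15, 158, 137], [17, 154, 200], [17, 151, 210], [17, 156, 189], [17, 162, 180], [17, 24, 74], [70, 11, 69]]
1499 (291, 184, 42, 42)
((0.5747043490409851, 0.2709260582923889), (0.026232711970806122, 0.027233894914388657), 6.644311904907227)
[[0.5604, 0.2822], [0.587, 0.2842], [0.5894, 0.2594], [0.5625, 0.2558]] [0.5748161  0.27041026]
rack [[0.539, 0.393], [0.607, 0.394], [0.613, 0.146], [0.543, 0.146]]
```

Converted, 0.04 m is 0.64, 0.0082 m is 0.1312, -0.087 rad is -0.1108.

hand_motion(
  rows={"sx":[0.1312, 0, 0, 0, 0, 0, 0, 0], "sy":[-0.0256, 0, 0, 0, 0, 0, 0, 0], "sz":[0, 0, 0.64, 0.64, 0.48, 0, 0, 0], "rx":[0, 0, 0, 0, 0, 0, 0, 0], "ry":[0, 0, 0, 0, 0, 0, 0, 0], "rz":[0, -0.1108, 0, 0, 0, 0, 0, 0], "aperture":[1, 1, 1, 1, 1, 1, 0, 0]},
)

```text
clock: 3.7
tcp_pos: [0.5756, 0.2709, 0.2972]
ee_rot: [3.138, -0.001, 1.658]
contact_force: [0.4, -0.5, 0.1]
gripper_width: 0.603
grip_force: 0.0
```

hand_motion(
  rows={"sx":[0, 0, 0, 0, 0, 0], "sy":[0, 0, 0, 0, 0, 0], "sz":[0, 0, 0, 0, 0, 0], "rx":[0, 0, 0, 0, 0, 0], "ry":[0, 0, 0, 0, 0, 0], "rz":[0, 0, 0, 0, 0, 0], "aperture":[0, 0, 0, 0, 0, 0]},
)

```text
clock: 4.45
tcp_pos: [0.5755, 0.2705, 0.2963]
ee_rot: [3.139, -0.001, 1.658]
contact_force: [0.1, 0.5, 5.2]
gripper_width: 0.322
grip_force: 59.4
```

Run:
```python
from h import *
w=cam("wrist");o=status.observe();print(o["tcp_pos"],o["ee_rot"],o["joint_positions"],o["contact_force"],o["ft_torque"])
a=w["frame"][100:400,120:520];s=cam("scene")["frame"][90:240,320:480]
cv2.imwrite("pics/g1.png",np.hstack([a,cv2.resize(s,(400,300))])[:,:,::-1])
```

```text
[0.57552789 0.27049206 0.29626681] [ 3.13951218e+00 -5.99625308e-04  1.65780054e+00] [2.79989017e-01 3.07057277e-01 1.75940723e+00 2.15656222e-04
 1.07297130e+00 1.92882655e-01] [-0.33497857  0.39165493  5.79531625] [-0.02815932  0.17137315  0.02308767]
```

View pics/g1.png

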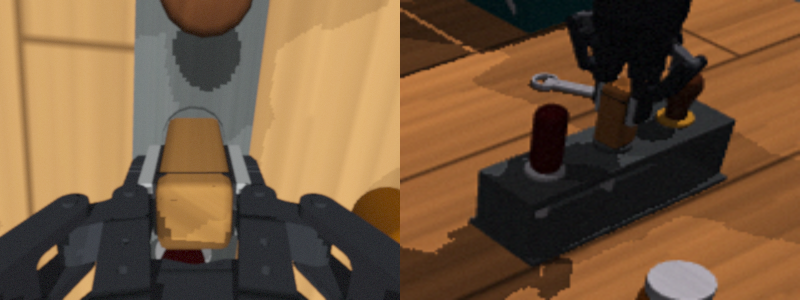

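Converted, -0.06 m is -0.96, -0.055 m is -0.88.

hand_motion(
  rows={"sx":[0, 0, 0, 0, -0.96, -0.96, -0.96, -0.96], "sy":[0, 0, 0, 0, 0, 0, 0, 0], "sz":[-0.48, -0.88, -0.88, -0.48, 0, 0, 0, 0], "rx":[0, 0, 0, 0, 0, 0, 0, 0], "ry":[0, 0, 0, 0, 0, 0, 0, 0], "rz":[0, 0, 0, 0, 0, 0, 0, 0], "aperture":[0, 0, 0, 0, 0, 0, 0, 0]},
)

```text
clock: 5.55
tcp_pos: [0.5957, 0.0294, 0.4635]
ee_rot: [-3.14, -0.0, 1.658]
contact_force: [-0.1, 0.6, -0.7]
gripper_width: 0.319
grip_force: 80.6
```

hand_motion(
  rows={"sx":[0, 0], "sy":[0, 0], "sz":[0, 0], "rx":[0, 0], "ry":[0, 0], "rz":[0, 0], "aperture":[0, 0]},
)

```text
clock: 5.8
tcp_pos: [0.5959, 0.0312, 0.4637]
ee_rot: [-3.14, -0.001, 1.657]
contact_force: [0.5, 0.5, -0.6]
gripper_width: 0.316
grip_force: 80.6
```

Run:
```python
from h import *
o=status.observe();p=o["tcp_pos"];R=Ro.from_euler("xyz",o["ee_rot"]);print(p,o["ee_rot"],o["gripper_width"],o["contact_force"])
tip=p+R.apply([0,0,.276]);print(tip)
t=[]
for n in("scene","side"):
    c=cam(n);u,v=proj(c,tip)[0].astype(int);print(u,v);q=c["frame"][v-60:v+30,u-45:u+45];t.append(cv2.resize(q,(400,400)))
    for nm,P in(("L",[.5635,-.1195]),("R",[.610,-.241])):
        x,y=proj(c,[*P,.064])[0].astype(int)
        t.append(cv2.resize(c["frame"][y-15:y+15,x-20:x+20],(200,200),interpolation=2))
cv2.imwrite("pics/b1.png",np.hstack([np.vstack([t[0],np.hstack(t[1:3])]),np.vstack([t[3],np.hstack(t[4:6])])])[:,:,::-1])
```

```text
[0.5958733  0.03117995 0.463728  ] [-3.13989010e+00 -9.26377699e-04  1.65704136e+00] 0.31570978166564784 [ 0.49682911  0.47559225 -0.57915253]
[0.59538312 0.0313942  0.18772852]
322 168
328 171
```

View pics/b1.png

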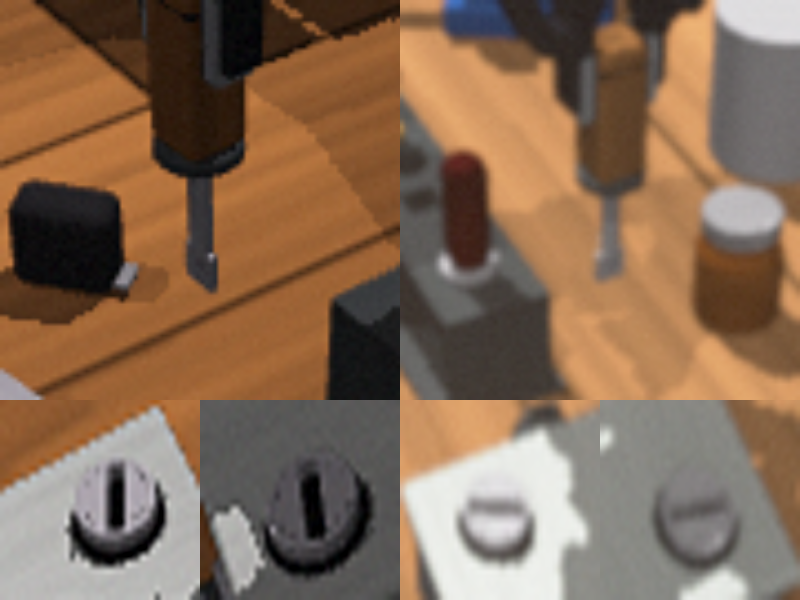

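The blade's lower edge runs down-right in the scene crop (187,280)→(215,292) and up-right in the side crop, so the blade lies along the tool's y. Slots in the scene crops: L (115,462)→(117,528), R (305,475)→(318,535).

Run:
```python
from h import *
from scipy.optimize import least_squares
S=cam("scene");D=cam("side")
f=lambda P:np.r_[proj(S,P)[0]-[322.2,172.6],proj(D,P)[0]-[330,173.3]]
r=least_squares(f,[.595,.031,.187]);print("tip",r.x.round(4),r.fun.round(1))
for nm,c,P,a,b in(("L",S,[.5635,-.1195],(115,62),(117,128)),("R",S,[.610,-.241],(105,75),(118,135)),("L",D,[.5635,-.1195],(72,105),(124,112)),("R",D,[.610,-.241],(70,120),(128,110))):
    x,y=proj(c,[*P,.064])[0].astype(int);q=lambda t:(x-20+(t[0]+.5)/5-.5,y-15+(t[1]+.5)/6.667-.5)
    A,B=ray(c,[q(a),q(b)],.064)[:,:2];d=B-A;d*=np.sign(d[0]);print(nm,A.round(4),B.round(4),((A+B)/2).round(4),np.linalg.norm(d).round(4),np.degrees(np.arctan2(d[1],d[0])).round(1))
# box from side and scene via rect
for c0,yaw in(((.5845,-.178),-4.3),):
    Rz=Ro.from_euler("z",yaw,degrees=True).as_matrix()[:2,:2]
    for v in((-.028,.06),(.028,-.06)):print("pred",np.array(c0)+Rz@v)
```

```text
tip [0.5979 0.0299 0.1814] [ 0.  -0.1  0.   0.1]
L [ 0.5502 -0.1085] [ 0.5734 -0.12  ] [ 0.5618 -0.1143] 0.0258 -26.2
R [ 0.6007 -0.2374] [ 0.621  -0.2413] [ 0.6108 -0.2393] 0.0207 -10.8
L [ 0.5511 -0.1118] [ 0.5712 -0.1246] [ 0.5611 -0.1182] 0.0238 -32.5
R [ 0.5941 -0.2399] [ 0.6181 -0.247 ] [ 0.6061 -0.2434] 0.0251 -16.5
pred [ 0.56107754 -0.11606949]
pred [ 0.60792246 -0.23993051]
```

Converted, -0.0481 m is -0.7696, -0.0159 m is -0.2544, 0.148 rad is 0.1884.

hand_motion(
  rows={"sx":[-0.7696, -0.7696, -0.7696, 0, 0, 0, 0], "sy":[-0.2544, -0.2544, -0.2544, 0, 0, 0, 0], "sz":[0, 0, 0, 0, 0, 0, 0], "rx":[0, 0, 0, 0, 0, 0, 0], "ry":[0, 0, 0, 0, 0, 0, 0], "rz":[0, 0, 0, 0.1884, 0.1884, 0.1884, 0.1884], "aperture":[0, 0, 0, 0, 0, 0, 0]},
)

```text
clock: 6.88
tcp_pos: [0.5612, -0.1155, 0.4647]
ee_rot: [3.142, -0.0, 1.063]
contact_force: [-0.0, 0.4, -1.8]
gripper_width: 0.322
grip_force: 80.4
```

hand_motion(
  rows={"sx":[0, 0, 0, 0, 0], "sy":[0, 0, 0, 0, 0], "sz":[0.64, 0.64, 0.32, 0, 0], "rx":[0, 0, 0, 0, 0], "ry":[0, 0, 0, 0, 0], "rz":[0, 0, 0, 0, 0], "aperture":[0, 0, 0, 0, 0]},
)

```text
clock: 7.5
tcp_pos: [0.5617, -0.1166, 0.3667]
ee_rot: [3.138, -0.0, 1.066]
contact_force: [0.9, -0.6, -0.7]
gripper_width: 0.317
grip_force: 80.5
```

Run:
```python
from h import *
o=status.observe();p=o["tcp_pos"];R=Ro.from_euler("xyz",o["ee_rot"]);print(p,o["ee_rot"],o["joint_positions"].round(2))
t=[]
for n in("scene","side"):
    c=cam(n);u,v=proj(c,[.561,-.117,.07])[0].astype(int);print(u,v);q=c["frame"][v-50:v+30,u-40:u+40];t.append(cv2.resize(q,(400,400),interpolation=2))
cv2.imwrite("pics/h1.png",np.hstack(t)[:,:,::-1])
```

```text
[ 0.56169558 -0.11661981  0.36671352] [ 3.13835834e+00 -3.83114691e-04  1.06637832e+00] [-0.38  0.1   1.87 -0.    1.17  0.12]
248 236
342 252
```

View pics/h1.png

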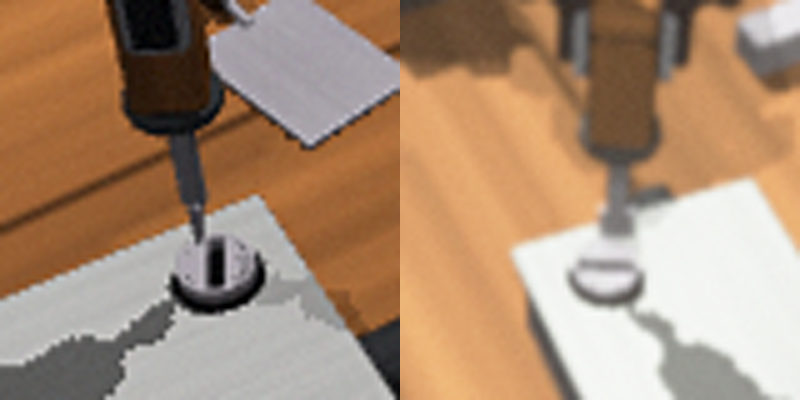

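The scene crop shows the tip at (200,242) and the slot centre at (215,262). The side crop has the tip at (617,232) and the slot at (607,266).

Create tri.py:
```python
from h import *
from scipy.optimize import least_squares
def tri(a,b,S,D): 
    r=least_squares(lambda P:np.r_[proj(S,P)[0]-a,proj(D,P)[0]-b],[.57,-.15,.08]);return r.x.round(4),r.fun.round(1)
```

Run:
```python
from tri import *
S=cam("scene");D=cam("side")
s=lambda x,y:(208+(x+.5)/5-.5,186+(y+.5)/5-.5); d=lambda x,y:(302+(x-399.5)/5-.5,202+(y+.5)/5-.5)
print("tip",tri(s(200,242),d(617,232),S,D));print("slot",tri(s(215,262),d(607,266),S,D))
print("collar",tri(s(176,118),d(621,142),S,D))
```

```text
tip (array([ 0.5659, -0.1193,  0.0838]), array([ 0.5, -0.8,  0.6,  0.9]))
slot (array([ 0.5613, -0.1152,  0.0624]), array([-0.2,  0.4, -0.3, -0.4]))
collar (array([ 0.5641, -0.1193,  0.1461]), array([ 0.1, -0.2,  0.1,  0.2]))
```

Converted, 0.016 m is 0.256, -0.0045 m is -0.072.

hand_motion(
  rows={"sx":[0.016, 0, 0, 0], "sy":[-0.072, 0, 0, 0], "sz":[0, 0.256, 0, 0], "rx":[0, 0, 0, 0], "ry":[0, 0, 0, 0], "rz":[0, 0, 0, 0], "aperture":[0, 0, 0, 0]},
)

```text
clock: 8.2
tcp_pos: [0.5575, -0.1136, 0.3481]
ee_rot: [-3.14, 0.0, 1.066]
contact_force: [-0.7, -0.6, -1.5]
gripper_width: 0.317
grip_force: 80.5
```

Run:
```python
from h import *
o=status.observe();print(o["contact_force"],o["tcp_pos"])
t=[]
for n in("scene","side"):
    c=cam(n);u,v=proj(c,[.561,-.117,.07])[0].astype(int);print(u,v);q=c["frame"][v-20:v+20,u-20:u+20];t.append(cv2.resize(q,(400,400),interpolation=2))
cv2.imwrite("pics/h2.png",np.hstack(t)[:,:,::-1])
```

```text
[-0.71081606 -0.5644483  -1.54242137] [ 0.55746242 -0.1136045   0.34809371]
248 236
342 252
```

View pics/h2.png

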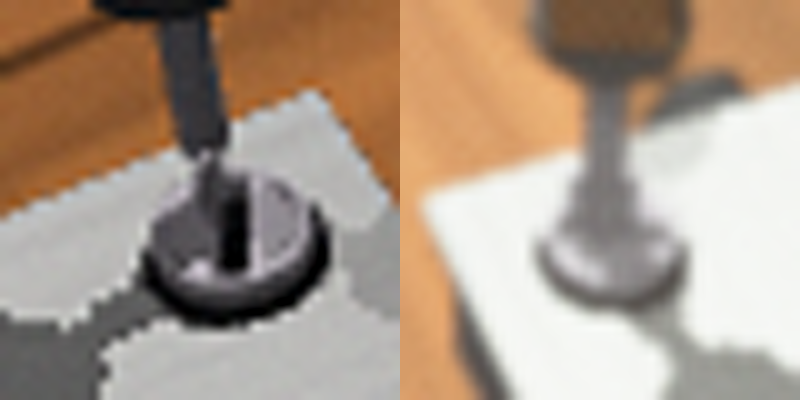

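The scene crop shows the blade tip about 3 px left of the slot centre, (207,210) against (236,226). The side crop has the tip at about (605,228) and the head centre at (612,243).

Run:
```python
from tri import *
S=cam("scene");D=cam("side")
s=lambda x,y:(228+(x+.5)/10-.5,216+(y+.5)/10-.5); d=lambda x,y:(322+(x-399.5)/10-.5,232+(y+.5)/10-.5)
t=tri(s(207,210),d(605,228),S,D);h=tri(s(236,226),d(612,243),S,D);print(t,h)
def fix(a,b,z): return least_squares(lambda P:np.r_[proj(S,[*P,z])[0]-a,proj(D,[*P,z])[0]-b],[.57,-.15])
for z in(.066,.069,.072):r=fix(s(207,210),d(605,228),z);print(z,r.x,r.fun.round(1))
r=fix(s(236,226),d(612,243),.064);print(r.x,r.fun)
# shank axis: scene (188,90) side (607,120)
print("shank",tri(s(190,90),d(607,120),S,D))
for n,c in(("w",cam("wrist")),):print(proj(c,[.561,-.116,.064]))
```

```text
(array([ 0.5584, -0.1176,  0.0665]), array([-0.,  0., -0., -0.])) (array([ 0.5605, -0.1144,  0.0596]), array([-0.5,  0.7, -0.6, -0.8]))
0.066 [ 0.55825584 -0.11739945] [ 0.1  0.1 -0.1  0.1]
0.069 [ 0.55900781 -0.11838902] [-0.4 -0.5  0.4 -0.5]
0.072 [ 0.55976171 -0.11937375] [-0.9 -1.1  1.  -1.2]
[ 0.56155029 -0.11586893] [-1.16285468 -0.09770885  0.15311997 -1.77510307]
shank (array([ 0.5591, -0.116 ,  0.1006]), array([ 0.2, -0.3,  0.3,  0.4]))
[[318.87491692 197.51555076]]
```

Run:
```python
from h import *
o=status.observe();R=Ro.from_euler("xyz",o["ee_rot"]);c=cam("wrist")
T=lambda x,y,z:proj(c,o["tcp_pos"]+R.apply([x,y,z]))[0].round(1)
print("tip",T(0,0,.276),"blade ends",T(0,.008,.276),T(0,-.008,.276),"10mm x at .064",T(.01,0,.284),T(0,0,.284))
q=c["frame"][165:225,275:355];cv2.imwrite("pics/w2.png",cv2.resize(q,(800,600),interpolation=2)[:,:,::-1])
```

```text
tip [314.1 200.3] blade ends [324.5 200.3] [303.8 200.3] 10mm x at .064 [314.1 185.2] [314.1 197.4]
```

View pics/w2.png

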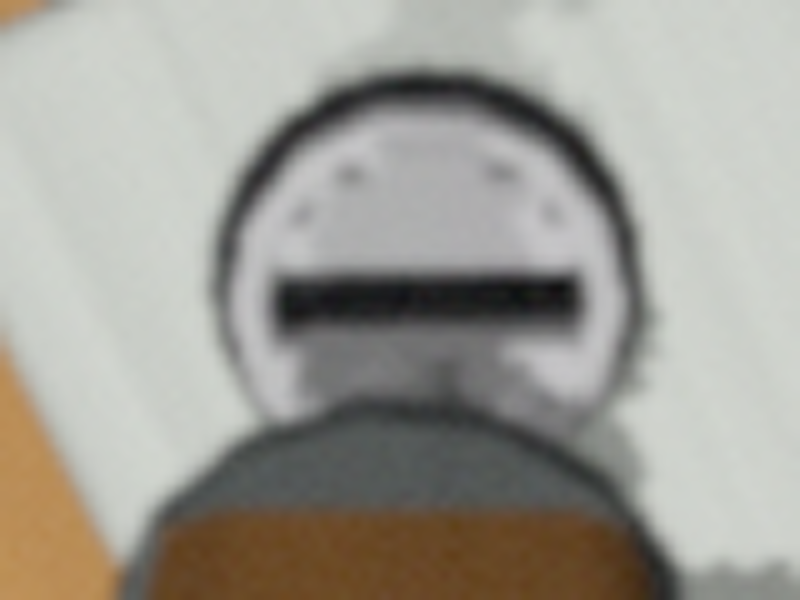

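The wrist crop shows the left slot from (275,308) to (580,292), centred at about (428,313) including its grey wall. The collar edge is at y≈405 and x≈405, so I shift about +2.4 mm in tool x and +1.8 mm in y, turn by −0.05, and then feel downwards.

Converted, 0.004 m is 0.064, 0.0018 m is 0.0288, -0.05 rad is -0.0637.

hand_motion(
  rows={"sx":[0.0384, 0, 0, 0], "sy":[0.0288, 0, 0, 0], "sz":[0, 0.064, 0.048, 0], "rx":[0, 0, 0, 0], "ry":[0, 0, 0, 0], "rz":[-0.0637, 0, 0, 0], "aperture":[0, 0, 0, 0]},
)

```text
clock: 9.0
tcp_pos: [0.5601, -0.1124, 0.3411]
ee_rot: [-3.14, 0.0, 1.115]
contact_force: [0.6, -0.3, -1.0]
gripper_width: 0.32
grip_force: 80.5
```

hand_motion(
  rows={"sx":[0, 0], "sy":[0, 0], "sz":[0.032, 0], "rx":[0, 0], "ry":[0, 0], "rz":[0, 0], "aperture":[0, 0]},
)

```text
clock: 9.25
tcp_pos: [0.5603, -0.1124, 0.3396]
ee_rot: [-3.141, 0.0, 1.116]
contact_force: [0.4, -0.4, -1.5]
gripper_width: 0.32
grip_force: 80.5
```

hand_motion(
  rows={"sx":[0, 0], "sy":[0, 0], "sz":[0.032, 0], "rx":[0, 0], "ry":[0, 0], "rz":[0, 0], "aperture":[0, 0]},
)

```text
clock: 9.5
tcp_pos: [0.5602, -0.1124, 0.3375]
ee_rot: [-3.141, 0.0, 1.116]
contact_force: [-0.8, -0.3, -1.3]
gripper_width: 0.32
grip_force: 80.5
```

Converted, 0.002 m is 0.032.

hand_motion(
  rows={"sx":[0, 0], "sy":[0, 0], "sz":[0.032, 0], "rx":[0, 0], "ry":[0, 0], "rz":[0, 0], "aperture":[0, 0]},
)

```text
clock: 9.75
tcp_pos: [0.5605, -0.1124, 0.3367]
ee_rot: [3.141, -0.0, 1.116]
contact_force: [-1.4, 0.7, 3.3]
gripper_width: 0.315
grip_force: 81.2
```

hand_motion(
  rows={"sx":[0, 0], "sy":[0, 0], "sz":[0.016, 0], "rx":[0, 0], "ry":[0, 0], "rz":[0, 0], "aperture":[0, 0]},
)

```text
clock: 10.0
tcp_pos: [0.5606, -0.1124, 0.3367]
ee_rot: [3.141, -0.0, 1.116]
contact_force: [-1.8, 1.3, 7.2]
gripper_width: 0.318
grip_force: 81.8
```

hand_motion(
  rows={"sx":[0, 0], "sy":[0, 0], "sz":[0.016, 0], "rx":[0, 0], "ry":[0, 0], "rz":[0, 0], "aperture":[0, 0]},
)

```text
clock: 10.25
tcp_pos: [0.5607, -0.1125, 0.3366]
ee_rot: [3.141, 0.0, 1.116]
contact_force: [-3.5, 1.6, 10.6]
gripper_width: 0.321
grip_force: 82.2
```

Converted, -0.0025 m is -0.04, 0.1 rad is 0.1273.

hand_motion(
  rows={"sx":[0, 0, 0, 0, 0], "sy":[0, 0, 0, 0, 0], "sz":[-0.04, 0, 0, 0, 0], "rx":[0, 0, 0, 0, 0], "ry":[0, 0, 0, 0, 0], "rz":[0.1273, 0.1273, 0.1273, 0.1273, 0], "aperture":[0, 0, 0, 0, 0]},
)

```text
clock: 10.88
tcp_pos: [0.5605, -0.1126, 0.3368]
ee_rot: [3.14, -0.001, 0.717]
contact_force: [-0.0, -0.4, 1.5]
gripper_width: 0.321
grip_force: 80.9
```

```bash
python3 -c "
from h import *
o=status.observe();print(o['contact_force'],o['ft_torque'])"
```

```text
[-0.04451407 -0.44271356  1.53923661] [-0.18240495  0.04971009  0.01359641]
```

Create asc.py:
```python
from h import *
o=status.observe();print(o['contact_force'].round(1),o['ft_torque'].round(3),o["tcp_pos"].round(4),o["ee_rot"].round(3))
c=cam("wrist");g=cv2.cvtColor(c["frame"],cv2.COLOR_RGB2GRAY)[168:212,286:350]
for r in g[::2]: print(''.join("#+-. "[min(4,int(v)//50)] for v in r))
```

```bash
python3 asc.py
```

```text
[-0.  -0.4  1.5] [-0.182  0.05   0.014] [ 0.5605 -0.1126  0.3368] [ 3.14e+00 -1.00e-03  7.17e-01]
......................................                          
..   ...............................                            
       ...........................                              
         ..  ....................                               
               . ...................                            
                  ....---+++++++++---....                       
              ....-+++####++++++#####++--..                     
           ....-++#++++-----------+++++##++-..                  
           ..-+#++---.................--++##+-.                 
          .-++++-........................--+##+-.               
        ..-++--.. .................  .......-+#+-.              
       ..-++-.. ...................  .........-+#-.             
       .-++-. .................... ...     ....-++-.            
      ..++-.....................................-++-..          
      .-+-...........................---++++-....-++-.          
      .--....................---+++++++#####+-...-++-..         
      .--.....  .......-------++++++++++###++-....++-.          
      .--.......--------------+++++++--++++--.....++--..        
       .-....-+##++------+++++++++++++------......----..        
       ......-+##+--++++++++++++++++++++--------.-----...       
        .....-+++++++++++++++++++++++++++++++----+-----..   ....
         .--+++++++++++++++++++++++++++++++++++++--------....---
```

Converted, 0.12 rad is 0.1528.

hand_motion(
  rows={"sx":[0, 0, 0, 0], "sy":[0, 0, 0, 0], "sz":[0, 0, 0, 0], "rx":[0, 0, 0, 0], "ry":[0, 0, 0, 0], "rz":[0.1528, 0.1528, 0.1528, 0], "aperture":[0, 0, 0, 0]},
)

```text
clock: 11.42
tcp_pos: [0.5606, -0.1126, 0.3368]
ee_rot: [3.14, -0.002, 0.358]
contact_force: [2.0, -0.6, 2.1]
gripper_width: 0.315
grip_force: 80.8
```

```bash
python3 asc.py
```

```text
[ 2.  -0.6  2.1] [-0.246 -0.238 -0.007] [ 0.5606 -0.1126  0.3368] [ 3.14e+00 -2.00e-03  3.58e-01]
..........................                                      
.........................                                       
........................                                        
........................                                        
..................................                              
......................---+++++++++---...                        
..................-++#####++++++######++-..                     
 ..    .    ...-++#+++++----..-----++++###+-..                  
           ..-+#++---....... . .......--++##+-..                
        ...-+#++-............ ...........--++#+--..             
       ...-++--..............  .............--+#+--.            
       ..-++-.................       ..... ...-+#+--..          
       .-++-...................            ....-+#+--..         
       .++-........................    .........-+++--..        
      .-+-.  .......................----+++++....-++---...     .
      .-+.. .................---++++++#######-....++---.....  ..
      .--.. . ........------++++++++++++###+++----++-------....-
      ..-......---++++++---+++++++++++++++++------++------------
       .-....-+##++--+++++++++++++++++++----------++------------
       ..-...-+##+--++++++++++#######+++----------+-------------
        .....-+++++++++++++++++++++++++++++++--------..---------
         .-++++++++++++++++++++++++++++++++++++++-..   ......---
```

Converted, 0.12 rad is 0.1528.

hand_motion(
  rows={"sx":[0, 0, 0, 0, 0, 0], "sy":[0, 0, 0, 0, 0, 0], "sz":[0, 0, 0, 0, 0, 0], "rx":[0, 0, 0, 0, 0, 0], "ry":[0, 0, 0, 0, 0, 0], "rz":[0.1528, 0.1528, 0.1528, 0.1528, 0.1273, 0], "aperture":[0, 0, 0, 0, 0, 0]},
)

```text
clock: 12.22
tcp_pos: [0.5607, -0.1128, 0.3368]
ee_rot: [3.14, -0.003, -0.221]
contact_force: [2.0, -2.4, 0.7]
gripper_width: 0.318
grip_force: 80.8
```

```bash
python3 asc.py|head -1
```

```text
[ 2.  -2.4  0.7] [-0.664 -0.55   0.079] [ 0.5607 -0.1128  0.3368] [ 3.14e+00 -3.00e-03 -2.21e-01]
```

hand_motion(
  rows={"sx":[0, 0], "sy":[0, 0], "sz":[0, 0], "rx":[0, 0], "ry":[0, 0], "rz":[0.0764, 0], "aperture":[0, 0]},
)

```text
clock: 12.52
tcp_pos: [0.5607, -0.1128, 0.3368]
ee_rot: [3.141, -0.003, -0.281]
contact_force: [3.0, -3.2, 1.4]
gripper_width: 0.318
grip_force: 80.7
```

```bash
python3 asc.py|head -1
```

```text
[ 3.  -3.2  1.4] [-0.91  -0.823  0.063] [ 0.5607 -0.1128  0.3368] [ 3.141e+00 -3.000e-03 -2.810e-01]
```

hand_motion(
  rows={"sx":[0, 0], "sy":[0, 0], "sz":[0, 0], "rx":[0, 0], "ry":[0, 0], "rz":[0.0764, 0], "aperture":[0, 0]},
)

```text
clock: 12.82
tcp_pos: [0.5607, -0.1128, 0.3368]
ee_rot: [3.141, -0.003, -0.342]
contact_force: [4.5, -5.3, 2.3]
gripper_width: 0.319
grip_force: 80.7
```

```bash
python3 asc.py
```

```text
[ 4.5 -5.3  2.3] [-1.03  -0.985  0.045] [ 0.5607 -0.1128  0.3368] [ 3.141e+00 -3.000e-03 -3.420e-01]
                                                       ...--.---
                                                       ...------
...                                                  ..---------
....                                                  ..--------
......                 ..............-....            ...-------
......            ..--+++#
[... 364 characters left out ...]
.........+++-........                ...-------+##+---......  ..
........-++-..........             ....---------++#+-..        .
........++-...............   .....------+++++----+++-..         
..   ..-+-..................------++++#######+----++--..        
..   ..--..............---+++++++++++++######++-.--++-..        
     ..-+-.........---++++++++++++++++++++++++--..-+-..         
      ..--...--+++++++++++++++++++++++++-.........--..          
      ..--....+##+---+++++##+++++++++++-..       .--.           
        ... ..-+##++++################++-.....  ....            
         ....-+###########++#+#++++++++++++--......             
         .-++##+###+++##+#++++###+++++++++++#+++-.
```

Careful with the scale: shifts go in shares of 62.5 mm and turns go in shares of 45 degrees. That gives: 0.08 rad is 0.1019.

hand_motion(
  rows={"sx":[0, 0], "sy":[0, 0], "sz":[0, 0], "rx":[0, 0], "ry":[0, 0], "rz":[0.1019, 0], "aperture":[0, 0]},
)

```text
clock: 13.12
tcp_pos: [0.5607, -0.1127, 0.3368]
ee_rot: [3.141, -0.003, -0.422]
contact_force: [2.9, -3.7, 1.7]
gripper_width: 0.318
grip_force: 80.8
```

```bash
cat > slot.py <<'E'
from h import *
import sys
# slot ends typed as wrist px -> centre, world angle
o=status.observe();c=cam("wrist");a=list(map(float,sys.argv[1:5]));A,B=ray(c,[a[:2],a[2:]],.064)[:,:2]
d=B-A;print("centre",(A+B)/2,"len",np.hypot(*d),"angle",np.degrees(np.arctan2(d[1],d[0])),"yaw",o["ee_rot"][2])
E
python3 slot.py 300 205 328 197.5; python3 asc.py
```

```text
centre [ 0.56146084 -0.11285141] len 0.02219052784372194 angle -98.61655869323413 yaw -0.42150622842903895
[ 3.8 -3.3  0.7] [-1.025 -1.013  0.126] [ 0.5607 -0.1127  0.3368] [ 3.141e+00 -3.000e-03 -4.210e-01]
                                                     ..---------
                                                   ..-----------
                                                    ..----------
                                                     ..---------
..                     ......---------......         ..-------.-
....              ...--++############++-----..   .....----------
.....         ...-++####+++++++++++++####++--.....--------------
.....        .-++##+++---...........---++###++------------------
.....    ...-++#++-......     ....   ...--++###+----------------
.....   ...-+#++-..  .        .....    ...--++##+------.-......-
..........-+++-...                  ..--------+##+---.....    ..
.........-++-.......              ...----------++#+--..        .
........-++-........            ....------------++#+-..         
........++-................. ....-----++++##++---+++--..        
........++....-..........--------+++#########+--.-+++-..        
..   ..---.............---+++++++++++++#####++--..-+-..         
      ..-..........----++++++++++++++++++++---....-+-.          
     ...--.....--+++++++++++++++++++++++-.....   ..-.           
      ..--...-+##+---+++++#++++++++++++-..       .--.           
       .... ..-+##++++################++-...... ..-.            
         ....-+##########+####+++++++++++++--......             
         ..++########+######++++++++++++++++#++--.
```

Converted, 0.06 rad is 0.0764.

hand_motion(
  rows={"sx":[0, 0, 0], "sy":[0, 0, 0], "sz":[0, 0, 0], "rx":[0, 0, 0], "ry":[0, 0, 0], "rz":[0.0764, 0.0764, 0], "aperture":[0, 0, 0]},
)

```text
clock: 13.6
tcp_pos: [0.5607, -0.1126, 0.3368]
ee_rot: [3.142, -0.003, -0.54]
contact_force: [4.6, -3.8, 1.6]
gripper_width: 0.319
grip_force: 80.8
```

```bash
python3 asc.py | sed -n '1p;10,24p'
```

Run:
```python
from h import *
c=cam("wrist");q=c["frame"][165:225,275:355];cv2.imwrite("pics/w3.png",cv2.resize(q,(800,600),interpolation=2)[:,:,::-1])
```

```text
[ 4.6 -3.8  1.6] [-0.894 -1.126  0.362] [ 0.5607 -0.1126  0.3368] [ 3.142e+00 -3.000e-03 -5.400e-01]
...        .-++#+---.....    ....    ...--+++##+------..........
..       ..-+#+-....  .      ....  ....------+##+---...       . 
...     ..-+++-..                ...----------++#++-..          
.........-++-......              ..-------------+#+--..         
........-++-.......        ...  ..-----+++#++----+#+--..        
........-+-................--...---+++#######+-..-+++-..        
........++-...........---------+++###########-. ..-++-.         
........+-............---+++++++++++++++#+++--.. .-+-.          
..... ..--.........----++++++++++++++++++--...   ..--.          
.     ..--........-++++++++++++++++++++-...      ..--..         
.     ...-....--++---++++++#+#+++++++++-.   .... .--..          
       ...-...-+##+++#################++-...    ..-.            
        ..-..-+#######+#+#++++++++++++++#++--......             
        ..-++###########++#++++++++++++++++++++--.
```

Converted, -0.03 m is -0.48, -0.02 m is -0.32, -0.15 rad is -0.191.

hand_motion(
  rows={"sx":[0, 0, 0, 0, 0, 0, 0], "sy":[0, 0, 0, 0, 0, 0, 0], "sz":[0, 0, -0.16, -0.32, -0.48, 0, 0], "rx":[0, 0, 0, 0, 0, 0, 0], "ry":[0, 0, 0, 0, 0, 0, 0], "rz":[-0.191, -0.191, 0, 0, 0, 0, 0], "aperture":[0, 0, 0, 0, 0, 0, 0]},
)

```text
clock: 14.58
tcp_pos: [0.5597, -0.1121, 0.3952]
ee_rot: [-3.141, 0.003, -0.244]
contact_force: [-0.3, 0.4, -1.5]
gripper_width: 0.321
grip_force: 80.5
```

Create sl.py:
```python
from h import *
import sys
# clean slot measurement: dark blob near predicted slot on wrist picture
P=np.array(list(map(float,sys.argv[1:3])));c=cam("wrist");o=status.observe()
g=cv2.cvtColor(c["frame"],cv2.COLOR_RGB2GRAY);u=proj(c,[*P,.064])[0]
yy,xx=np.mgrid[:400,:640];pts=np.c_[xx.ravel(),yy.ravel()];near=np.hypot(*(pts-u).T)<40;pts=pts[near]
W=ray(c,pts,.064)[:,:2];med=np.median(g.ravel()[near]);k=(np.hypot(*(W-P).T)<.0145)&(g.ravel()[near]<float(sys.argv[3])*med);
m=np.zeros(g.shape,np.uint8);m[pts[k][:,1],pts[k][:,0]]=1
n,l,st,_=cv2.connectedComponentsWithStats(m);j=1+st[1:,4].argmax();q=np.argwhere(l==j)[:,::-1]
r=cv2.minAreaRect(ray(c,q,.064)[:,:2].astype(np.float32)*1000);print("med",med,"n",len(q),"rect mm",r,"yaw",np.degrees(o["ee_rot"][2]),"tcp",o["tcp_pos"].round(4),o["contact_force"].round(1))
x,y=u.astype(int);s=g[y-20:y+20:2,x-28:x+28]
for t in s: print(''.join("#+-. "[min(4,int(v/med*4))] for v in t))
```

```bash
python3 sl.py .561 -.114 .4
```

```text
med 210.0 n 109 rect mm ((561.161865234375, -113.85321044921875), (22.965036392211914, 4.091632843017578), 86.17141723632812) yaw -13.994494760493655 tcp [ 0.5597 -0.1121  0.3946] [-0.  -0.8 -1.8]
                  ......----------.-.....               
                ...-+++###++++++####++--....            
..          ....-++++-----......---+++#++--..           
.....     ....-+++--.................--+#++--..         
....      ...-++-.......................-+++--..        
        ...-++-...........................-++--...      
       ....-+-.............................-++---..     
        ..-+-...............................-++--...    
       ...--....................-----++++-...-+--.      
       ...--........-----++++++##########-...-+--.      
       ...--...-++###################++++-...-+--..     
        ...-...-+########+++++++-----........---..      
         ..-....-+++-----....................-..        
          ..-...............................-..         
           ..................................           
             ...............................            
               ...........................              
                  .....................                 
                       ...........                      
                 .....................
```

Converted, -0.18 rad is -0.2292.

hand_motion(
  rows={"sx":[0, 0, 0, 0, 0, 0, 0, 0], "sy":[0, 0, 0, 0, 0, 0, 0, 0], "sz":[0, 0, 0, 0, 0, 0, 0, 0], "rx":[0, 0, 0, 0, 0, 0, 0, 0], "ry":[0, 0, 0, 0, 0, 0, 0, 0], "rz":[-0.2292, -0.2292, -0.2292, -0.2292, -0.2292, -0.2292, -0.2292, -0.2292], "aperture":[0, 0, 0, 0, 0, 0, 0, 0]},
)

```text
clock: 15.62
tcp_pos: [0.5599, -0.1122, 0.3941]
ee_rot: [-3.137, -0.0, 1.202]
contact_force: [0.5, 0.1, -1.3]
gripper_width: 0.316
grip_force: 80.4
```

hand_motion(
  rows={"sx":[0, -0.584, -0.584, -0.5824, 0, 0, 0], "sy":[0, 0.4016, 0.4016, 0.4, 0, 0, 0], "sz":[0, 0, 0, 0, 0.64, 0, 0], "rx":[0, 0, 0, 0, 0, 0, 0], "ry":[0, 0, 0, 0, 0, 0, 0], "rz":[-0.1744, 0, 0, 0, 0, 0, 0], "aperture":[0, 0, 0, 0, 0, 0, 0]},
)

```text
clock: 16.5
tcp_pos: [0.6075, -0.236, 0.3559]
ee_rot: [-3.14, -0.001, 1.333]
contact_force: [-0.4, -0.5, -1.1]
gripper_width: 0.316
grip_force: 80.4
```

```bash
python3 sl.py .608 -.238 .6
```

```text
med 178.0 n 197 rect mm ((605.6722412109375, -247.46426391601562), (9.562905311584473, 20.454254150390625), 88.16239929199219) yaw 76.4053687132692 tcp [ 0.6078 -0.236   0.3572] [ 0.4 -0.3 -2.1]
               ..-+++++-----------+++#++-....           
             .-++++--...............--++#++-.           
           ..+++-..     ...............--++++...        
          .-++-.    ......................-+#+-.        
         .-+-..         ...................--++-.       
        .-+-.   ..      .....................-++.       
       .-+-.                 ....      ...   .-+-.      
       .-+..                                  .-+-      
       .--.  .-------------.................  .-+-.     
       .-.. .-+############################-.  .--.     
       .-.. .-+++++++##+##+###############+-.  .-.      
        .-.  .------------------------------. ..-.      
        ...      ..-------------------.....   .--.      
         ...     .---------------------..    .--.       
           ..   ....--+++++++++++++------.. ....        
            .----++++++++++++++++++++++++-----.         
          .-+++++++++++++++++-++++++++++++++-.          
        .-++++++++++++++++++++++++++++++++++++-..       
     ..-++++++++++++++++++++++++++++++++++-++++++-.     
   .-+++++++++++++++++++++++++++++++++++++++++++++-.
```

```bash
python3 sl.py .608 -.238 .33 | head -1
```

```text
med 178.0 n 99 rect mm ((607.7478637695312, -237.16941833496094), (2.5715157985687256, 23.075328826904297), 76.30354309082031) yaw 76.40607662046625 tcp [ 0.6079 -0.236   0.3579] [-0.8  0.1 -1.3]
```

Converted, 0.01 m is 0.16, -0.0006 m is -0.0096.

hand_motion(
  rows={"sx":[-0.0096, 0, 0], "sy":[0, 0, 0], "sz":[0.16, 0.08, 0], "rx":[0, 0, 0], "ry":[0, 0, 0], "rz":[0, 0, 0], "aperture":[0, 0, 0]},
)

```text
clock: 16.98
tcp_pos: [0.6072, -0.2368, 0.3404]
ee_rot: [-3.14, -0.0, 1.333]
contact_force: [-0.9, 1.1, -0.7]
gripper_width: 0.322
grip_force: 80.4
```

hand_motion(
  rows={"sx":[0, 0], "sy":[0, 0], "sz":[0.032, 0], "rx":[0, 0], "ry":[0, 0], "rz":[0, 0], "aperture":[0, 0]},
)

```text
clock: 17.23
tcp_pos: [0.6075, -0.237, 0.3392]
ee_rot: [-3.142, 0.0, 1.333]
contact_force: [-0.5, -0.1, -1.4]
gripper_width: 0.32
grip_force: 80.4
```

hand_motion(
  rows={"sx":[0, 0], "sy":[0, 0], "sz":[0.032, 0], "rx":[0, 0], "ry":[0, 0], "rz":[0, 0], "aperture":[0, 0]},
)

```text
clock: 17.48
tcp_pos: [0.6074, -0.237, 0.337]
ee_rot: [-3.141, -0.0, 1.333]
contact_force: [0.2, -0.2, -1.2]
gripper_width: 0.318
grip_force: 80.4
```

hand_motion(
  rows={"sx":[0, 0], "sy":[0, 0], "sz":[0.024, 0], "rx":[0, 0], "ry":[0, 0], "rz":[0, 0], "aperture":[0, 0]},
)

```text
clock: 17.73
tcp_pos: [0.6076, -0.2371, 0.3368]
ee_rot: [3.141, 0.0, 1.333]
contact_force: [-1.1, 0.6, 3.1]
gripper_width: 0.318
grip_force: 81.2
```

Converted, -0.0005 m is -0.008, 0.12 rad is 0.1528.

hand_motion(
  rows={"sx":[0, 0, 0, 0, 0, 0, 0, 0], "sy":[0, 0, 0, 0, 0, 0, 0, 0], "sz":[-0.008, 0, 0, 0, 0, 0, 0, 0], "rx":[0, 0, 0, 0, 0, 0, 0, 0], "ry":[0, 0, 0, 0, 0, 0, 0, 0], "rz":[0.1528, 0.1528, 0.1528, 0.1528, 0.1528, 0.1528, 0.1528, 0], "aperture":[0, 0, 0, 0, 0, 0, 0, 0]},
)

```text
clock: 18.73
tcp_pos: [0.6079, -0.2372, 0.3369]
ee_rot: [3.139, -0.002, 0.494]
contact_force: [1.6, -0.3, 1.0]
gripper_width: 0.319
grip_force: 80.6
```

```bash
python3 asc.py | sed -n '1p;10,24p'
```

```text
[ 1.6 -0.3  1. ] [-0.132 -0.439  0.095] [ 0.6079 -0.2372  0.3369] [ 3.139e+00 -2.000e-03  4.940e-01]
         ..--+#++---................--++###+-.                  
        ..-+#+--................... ....-++#++-.                
      ..-+++--....................  ......--+#+-..              
      .-++--...................     ........-+##-..             
      .-++..  ...................          ...++++..            
     .-++.. .. ...................... .........-++-..           
     .-+-. ........................----++++-....-++-.           
    ..--.. .................----+++++++####+....-++-...         
     .--....   ......-------+++++++++++++#++-...-++--..        .
     .--.......---++-++-----++++++++++++++++-----++---......  ..
     ..-....-+###+----++++++++++++++++++--------++---------...--
      .-....-+###+--++++++++++#+##+###++--------+---------------
       .....-+++++++++++++++++++++++++++++++----+---------------
        ..--++++++++++++++++++++++++++++++++++++----------------
```

hand_motion(
  rows={"sx":[0, 0, 0, 0, 0, 0], "sy":[0, 0, 0, 0, 0, 0], "sz":[0, 0, 0, 0, 0, 0], "rx":[0, 0, 0, 0, 0, 0], "ry":[0, 0, 0, 0, 0, 0], "rz":[0.1528, 0.1528, 0.1528, 0.1528, 0.1528, 0], "aperture":[0, 0, 0, 0, 0, 0]},
)

```text
clock: 19.52
tcp_pos: [0.6078, -0.2375, 0.3369]
ee_rot: [3.139, -0.003, -0.104]
contact_force: [3.0, -2.1, -0.5]
gripper_width: 0.323
grip_force: 80.6
```

```bash
python3 asc.py|head -1
```

```text
[ 3.  -2.1 -0.5] [-0.581 -0.675  0.137] [ 0.6078 -0.2375  0.3369] [ 3.139e+00 -3.000e-03 -1.040e-01]
```

Converted, 0.1 rad is 0.1273.

hand_motion(
  rows={"sx":[0, 0, 0, 0, 0], "sy":[0, 0, 0, 0, 0], "sz":[0, 0, 0, 0, 0], "rx":[0, 0, 0, 0, 0], "ry":[0, 0, 0, 0, 0], "rz":[0.1273, 0.1273, 0.1273, 0.0764, 0], "aperture":[0, 0, 0, 0, 0]},
)

```text
clock: 20.2
tcp_pos: [0.6078, -0.2375, 0.3369]
ee_rot: [3.14, -0.004, -0.464]
contact_force: [2.9, -3.2, -0.4]
gripper_width: 0.318
grip_force: 80.7
```

```bash
python3 asc.py|head -1
```

```text
[ 2.9 -3.2 -0.4] [-0.92  -0.846  0.217] [ 0.6078 -0.2375  0.3369] [ 3.14  -0.004 -0.464]
```

hand_motion(
  rows={"sx":[0, 0], "sy":[0, 0], "sz":[0, 0], "rx":[0, 0], "ry":[0, 0], "rz":[0.0637, 0], "aperture":[0, 0]},
)

```text
clock: 20.5
tcp_pos: [0.6078, -0.2374, 0.3369]
ee_rot: [3.141, -0.003, -0.515]
contact_force: [3.5, -3.6, 0.1]
gripper_width: 0.319
grip_force: 80.7
```

```bash
python3 asc.py|head -1
```

```text
[ 3.5 -3.6  0.1] [-1.034 -0.954  0.276] [ 0.6078 -0.2374  0.3369] [ 3.141e+00 -3.000e-03 -5.150e-01]
```

Same yaw and torque rise as on the left screw. I turn a little more, then back off, lift and check both slots.

Converted, -0.03 m is -0.48, -0.02 m is -0.32, -0.16 rad is -0.2037.

hand_motion(
  rows={"sx":[0, 0, 0, 0, 0, 0, 0, 0], "sy":[0, 0, 0, 0, 0, 0, 0, 0], "sz":[0, 0, 0, 0, -0.16, -0.32, -0.48, 0], "rx":[0, 0, 0, 0, 0, 0, 0, 0], "ry":[0, 0, 0, 0, 0, 0, 0, 0], "rz":[0.0637, 0, -0.2037, -0.2037, 0, 0, 0, 0], "aperture":[0, 0, 0, 0, 0, 0, 0, 0]},
)

```text
clock: 21.55
tcp_pos: [0.6076, -0.237, 0.4003]
ee_rot: [3.14, -0.004, -0.248]
contact_force: [-0.7, 0.2, -1.6]
gripper_width: 0.32
grip_force: 80.5
```

```bash
python3 sl.py .608 -.2375 .4; python3 sl.py .561 -.114 .4|head -1
```

```text
med 207.0 n 100 rect mm ((608.0355224609375, -237.80258178710938), (22.451311111450195, 3.994940996170044), 85.37996673583984) yaw -14.20167032256521 tcp [ 0.6073 -0.2369  0.3979] [-0.4 -0.3 -1.7]
                       ...............                  
....             ....--+++########++---....             
...          ....--+++++---------++++#++--....          
            ...--+++-................-++#++-..          
          ...--++-.....................--+++--...       
          ..-++-.......... ...............-++--...      
         ...++-................  . ........-++--..      
         ..-+-........  . .. ...............-++-..      
        ...--...... ...............-------...-+--..     
        ..---..........-----+++++########-...-+--..     
         ..--...-+++++################+++-...-+-....    
         ..-....+##########+++++++----.......-+-..      
          ..-...-+++++-----..................--..       
           ....................................         
            ..................................          
             ................ ..............            
                ..........................              
                   ....................                 
                   .....................                
                  .-++++++++++++++++++-..               
med 214.0 n 71 rect mm ((561.4959106445312, -114.6683578491211), (22.234712600708008, 3.3830864429473877), 85.88922882080078) yaw -14.193018382482878 tcp [ 0.6071 -0.2368  0.3961] [ 1.   0.7 -2.1]
```

Converted, -0.04 m is -0.64, -0.038 m is -0.608, -0.18 rad is -0.2292.

hand_motion(
  rows={"sx":[0, 0, 0, 0, 0, 0, 0, 0], "sy":[0, 0, 0, 0, 0, 0, 0, 0], "sz":[-0.64, -0.608, 0, 0, 0, 0, 0, 0], "rx":[0, 0, 0, 0, 0, 0, 0, 0], "ry":[0, 0, 0, 0, 0, 0, 0, 0], "rz":[0, 0, -0.2292, -0.2292, -0.2292, -0.2292, -0.2292, -0.2292], "aperture":[0, 0, 0, 0, 0, 0, 0, 0]},
)

```text
clock: 22.65
tcp_pos: [0.6072, -0.2369, 0.4716]
ee_rot: [-3.136, 0.001, 0.838]
contact_force: [-0.2, -0.2, -1.7]
gripper_width: 0.317
grip_force: 80.4
```

hand_motion(
  rows={"sx":[0, 0, 0, 0, 0, 0], "sy":[0, 0, 0, 0, 0, 0], "sz":[0, 0, 0, 0, 0, 0], "rx":[0, 0, 0, 0, 0, 0], "ry":[0, 0, 0, 0, 0, 0], "rz":[-0.2292, -0.2292, -0.2292, -0.2292, -0.135, 0], "aperture":[0, 0, 0, 0, 0, 0]},
)

```text
clock: 23.4
tcp_pos: [0.6073, -0.2369, 0.472]
ee_rot: [-3.138, -0.003, 1.657]
contact_force: [0.3, -0.5, -1.7]
gripper_width: 0.316
grip_force: 80.4
```

hand_motion(
  rows={"sx":[0.904, 0.904, 0.904, 0.904, 0.904, 0.904, 0.904, 0.904], "sy":[0.0224, 0.0224, 0.0224, 0.0224, 0.0224, 0.0224, 0.0224, 0.0224], "sz":[0, 0, 0, 0, 0, 0, 0, 0], "rx":[0, 0, 0, 0, 0, 0, 0, 0], "ry":[0, 0, 0, 0, 0, 0, 0, 0], "rz":[0, 0, 0, 0, 0, 0, 0, 0], "aperture":[0, 0, 0, 0, 0, 0, 0, 0]},
)

```text
clock: 24.4
tcp_pos: [0.5782, 0.216, 0.4732]
ee_rot: [-3.139, 0.0, 1.656]
contact_force: [0.4, -0.6, -1.9]
gripper_width: 0.311
grip_force: 80.4
```

hand_motion(
  rows={"sx":[0.9008, 0, 0], "sy":[0.0224, 0, 0], "sz":[0, 0, 0], "rx":[0, 0, 0], "ry":[0, 0, 0], "rz":[0, 0, 0], "aperture":[0, 0, 0]},
)

```text
clock: 24.78
tcp_pos: [0.5752, 0.2703, 0.4732]
ee_rot: [-3.14, 0.001, 1.658]
contact_force: [0.2, -0.2, -0.9]
gripper_width: 0.323
grip_force: 80.4
```

Converted, 0.04 m is 0.64, 0.016 m is 0.256.

hand_motion(
  rows={"sx":[0, 0, 0, 0], "sy":[0, 0, 0, 0], "sz":[0.64, 0.64, 0.256, 0], "rx":[0, 0, 0, 0], "ry":[0, 0, 0, 0], "rz":[0, 0, 0, 0], "aperture":[0, 0, 0, 0]},
)

```text
clock: 25.28
tcp_pos: [0.5754, 0.2693, 0.3771]
ee_rot: [-3.139, 0.001, 1.657]
contact_force: [-0.0, -0.4, -0.3]
gripper_width: 0.32
grip_force: 80.4
```

hand_motion(
  rows={"sx":[0, 0, 0, 0], "sy":[0, 0, 0, 0], "sz":[0.128, 0.128, 0.128, 0], "rx":[0, 0, 0, 0], "ry":[0, 0, 0, 0], "rz":[0, 0, 0, 0], "aperture":[0, 0, 0, 0]},
)

```text
clock: 25.78
tcp_pos: [0.575, 0.2704, 0.3532]
ee_rot: [-3.14, 0.0, 1.659]
contact_force: [0.1, -0.2, -0.8]
gripper_width: 0.318
grip_force: 80.4
```

Now well into the hole with no contact. I go on down to the rest height, about 0.296.

Converted, 0.015 m is 0.24, 0.007 m is 0.112.

hand_motion(
  rows={"sx":[0, 0, 0, 0, 0], "sy":[0, 0, 0, 0, 0], "sz":[0.24, 0.24, 0.24, 0.112, 0], "rx":[0, 0, 0, 0, 0], "ry":[0, 0, 0, 0, 0], "rz":[0, 0, 0, 0, 0], "aperture":[0, 0, 0, 0, 0]},
)

```text
clock: 26.4
tcp_pos: [0.5752, 0.2704, 0.3013]
ee_rot: [-3.14, 0.0, 1.659]
contact_force: [0.1, 1.1, -0.8]
gripper_width: 0.315
grip_force: 80.7
```

hand_motion(
  rows={"sx":[0, 0], "sy":[0, 0], "sz":[0.048, 0], "rx":[0, 0], "ry":[0, 0], "rz":[0, 0], "aperture":[0, 0]},
)

```text
clock: 26.65
tcp_pos: [0.5754, 0.2705, 0.2997]
ee_rot: [3.141, -0.0, 1.659]
contact_force: [0.2, 0.1, -1.6]
gripper_width: 0.316
grip_force: 80.7
```

hand_motion(
  rows={"sx":[0, 0], "sy":[0, 0], "sz":[0.032, 0], "rx":[0, 0], "ry":[0, 0], "rz":[0, 0], "aperture":[0, 0]},
)

```text
clock: 26.9
tcp_pos: [0.5756, 0.2706, 0.2994]
ee_rot: [3.141, -0.0, 1.659]
contact_force: [-2.3, -0.5, 5.9]
gripper_width: 0.317
grip_force: 81.3
```

Seating height agrees: 0.2993 − 0.020 = 0.2793, the same TCP-to-tip distance as at the slot bottoms. Release and rise.

Converted, -0.0015 m is -0.024.

hand_motion(
  rows={"sx":[0, 0, 0, 0, 0, 0, 0, 0], "sy":[0, 0, 0, 0, 0, 0, 0, 0], "sz":[-0.024, 0, 0, 0, 0, 0, 0, 0], "rx":[0, 0, 0, 0, 0, 0, 0, 0], "ry":[0, 0, 0, 0, 0, 0, 0, 0], "rz":[0, 0, 0, 0, 0, 0, 0, 0], "aperture":[0, 0.5, 1, 1, 1, 1, 1, 1]},
)

```text
clock: 27.9
tcp_pos: [0.5753, 0.2704, 0.2987]
ee_rot: [-3.142, 0.0, 1.659]
contact_force: [0.1, -0.4, -0.4]
gripper_width: 0.998
grip_force: 0.0
```

hand_motion(
  rows={"sx":[0, 0, 0, 0, 0], "sy":[0, 0, 0, 0, 0], "sz":[-0.32, -0.64, -0.8, 0, 0], "rx":[0, 0, 0, 0, 0], "ry":[0, 0, 0, 0, 0], "rz":[0, 0, 0, 0, 0], "aperture":[1, 1, 1, 1, 1]},
)

```text
clock: 28.52
tcp_pos: [0.5751, 0.2704, 0.4098]
ee_rot: [3.14, -0.0, 1.659]
contact_force: [0.1, 0.1, -1.2]
gripper_width: 1.001
grip_force: 0.0
```

Run:
```python
from h import *
w=cam("wrist");s=cam("scene")["frame"][90:240,320:480];d=cam("side")["frame"][100:300,250:450]
cv2.imwrite("pics/f.png",np.hstack([w["frame"][0:300,170:470],cv2.resize(s,(250,300)),cv2.resize(d,(250,300))])[:,:,::-1])
```

```text
(no output)
```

View pics/f.png

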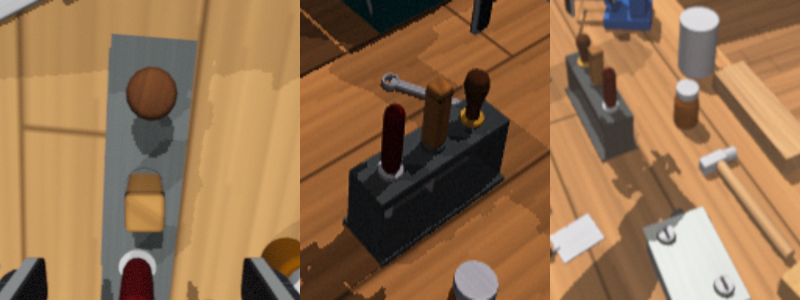

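The driver stands upright in the middle hole, around (145,205) in the picture, with both bystanders in place. In the side view both slots lie along the box's long side.

```bash
python3 -c "
from workcell import robot, vision, status
print(robot.close_job())"
```

```text
the job is handed in; nothing more can be done
None
```

The job is handed in at about 29 s: both cover screws are turned to their locked stops (slots measured at 85.4° and 85.9° against the box's long side at 85.7°), the screwdriver stands upright and released in its middle hole, and the other two tools were left in their holes.

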